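# Sort the rough stones into the stone tray

### The job

Gather the three rough, uncut stones from the clear front part of the bench into the wooden tray with the three round wells, sorted by size: the largest stone into the largest well, the middle one into the middle well and the smallest into the smallest, each lying inside its well. The two low, polished cabochons are finished and do not belong there: leave them where they lie, and do not disturb the tape or the pliers. (The pebbles at the back, by the rose, are ornaments and stay.)

Things in the scene. Friction and masses are not known exactly. Their poses are not given: they have to be found in the camera images.
- stone_large_mid (a point): centre, half-way up, of the large rough stone: a tan, rounded lump 44 (its x) x 52 (its y) x 36 mm high, 160 g; z up, lies 18 mm above what it rests on
- stone_medium_mid (a point): centre, half-way up, of the medium rough stone: a black and white mottled, longish lump 32 (its x) x 44 (its y) x 23 mm high, 70 g; z up, 11.5 mm above what it rests on
- stone_small_mid (a point): centre, half-way up, of the small rough stone: a reddish banded lump 29 (its x) x 34 (its y) x 22 mm high, 45 g; z up, 11 mm above what it rests on
- well_large (a point): centre of the flat floor of the largest round well, 80 mm across and 10 mm deep, lined with grey felt, in a pale wooden insert 92 x 92 x 15 mm. Three such inserts with wells of different size sit side by side, 94 mm apart, in random order, in a long dark wooden tray (about 108 x 296 mm, rim 14 mm high) that does not move. The floor is 9 mm, the top of the insert 19 mm above the bench
- well_medium (a point): centre of the flat floor of the middle round well, 68 mm across and 10 mm deep, lined with grey felt, in a pale wooden insert 92 x 92 x 15 mm. Three such inserts with wells of different size sit side by side, 94 mm apart, in random order, in a long dark wooden tray (about 108 x 296 mm, rim 14 mm high) that does not move. The floor is 9 mm, the top of the insert 19 mm above the bench
- well_small (a point): centre of the flat floor of the smallest round well, 56 mm across and 10 mm deep, lined with grey felt, in a pale wooden insert 92 x 92 x 15 mm. Three such inserts with wells of different size sit side by side, 94 mm apart, in random order, in a long dark wooden tray (about 108 x 296 mm, rim 14 mm high) that does not move. The floor is 9 mm, the top of the insert 19 mm above the bench
- cab_round: finished cabochon: a low polished dome, round, 23 mm across and 8 mm high, red-brown; look-alike, to be left; origin at the centre of its underside
- cab_oval: finished cabochon: a low polished dome, oval, 26 x 36 x 10 mm, black and white mottled; look-alike, to be left; origin at the centre of its underside
- tape: black roll of tape lying flat, 62 mm across, 19 mm high; bystander; origin at the centre of its underside
- pliers: pliers with red handles lying flat, 49 (x) x 152 (y) x 13 mm; bystander; origin at the centre of the underside
Not all that is in view belongs to the job. What is shaped like the part that bears stone_large_mid but turquoise is not meant.

How it is judged (in metres and radians):
At the end, for the whole second after the job is handed in: Each rough stone lies at rest in the well of its own size rank: its centre within 21 mm (large), 19 mm (medium) or 17 mm (small) of the well's centre seen from above, and not more than 9 mm higher over the well's floor than when it lies flat (horizontal distance between stone_large_mid and well_large below 0.021 m and z of stone_large_mid in the frame of well_large below 0.027 m and linear speed of each of stone_large, stone_medium, stone_small below 0.02 m/s and horizontal distance between stone_medium_mid and well_medium below 0.019 m and z of stone_medium_mid in the frame of well_medium below 0.0205 m and horizontal distance between stone_small_mid and well_small below 0.017 m and z of stone_small_mid in the frame of well_small below 0.02 m); the robot touches nothing.
It fails at once if the round cabochon is shifted by more than 20 mm (distance of cab_round from where it was at the start of the episode above 0.02 m).
It fails at once if the oval cabochon is shifted by more than 20 mm (distance of cab_oval from where it was at the start of the episode above 0.02 m).
It fails at once if the roll of tape is shifted by more than 30 mm (distance of tape from where it was at the start of the episode above 0.03 m).
It fails at once if the pair of pliers is shifted by more than 30 mm (distance of pliers from where it was at the start of the episode above 0.03 m).
It also fails if it takes over 77 s, if anything falls off the work surface, if the arm or the gripper's body presses on something with over 40 N, if the wrist force passes 120 N, or if a joint passes its speed limit or range.

### The arm

A 6-joint arm with a two-finger parallel gripper is mounted at the origin on a cart in front of the work surface, level with it; the furniture and walls round the work are solid. World frame = base frame: x ahead of the robot, y to its left, z up, the work surface at z = 0. Lengths are in mm, angles in rad, forces in N, time in s.
With the tool pointing down it reaches from about 375 to 975 mm from the base axis. Payload 3.8 kg.
Tool frame: the origin (TCP) lies between the finger pads; the fingertips stand 19 mm ahead of it and the grasp point (between the pads) is the TCP; y points along the fingers, x is the direction in which the jaws open and shut, and the axes are right-handed (so a half turn about y gives the same grasp; the last joint's range is limited). The gripper opens to 85 mm and grips with 20 to 120 N. Pads are 22 mm wide; open, the fingers measure 114 mm over their backs; the gripper's body (76 mm by 85 mm) begins 54 mm behind the grasp point. The pads swing forward as they close: fully open they stand 13 mm farther back than shut.
Start: joints at [-1.16, 0.264, 1.604, -0, 1.274, -0.037], TCP at [292.258, -608.443, 221.28] pointing down, gripper open.
Joint ranges: [-2.63, 2.63], [-0.94, 2.18], [0.31, 2.57], [-1.31, 4.45], [0, 2.66], [-2.55, 2.55]. Speed limits (rad/s): [2.57, 2.57, 3.14, 3.14, 3.14, 3.14].

### API

Orientations are given as a unit quaternion [w, x, y, z].
In Python, from station import sense, camera, hand_in gives the robot as it stands.
- The arm moves only by the tool carry_out, never from a script. Its argument "moves" is a list of rows, each a list of 7 numbers: the opening in per cent of the stroke, from 0 (shut) to 100 (fully open), then the shift along the world's x, y, z in m, then the turn, a rotation vector about the world's x, y, z in rad. In form: [[fingers, dx, dy, dz, rx, ry, rz], ...]. A call has 1 to 10 rows; each row is the pose to reach, as a shift and turn from the pose commanded when the call began; what a row does not reach only later rows make up. A row lasts 1/12 s, in which the tool goes at most 41.7 mm and 7.16 degrees, less where a joint would pass 70% of its speed; a pose out of reach is approached as far as the arm can. A call with a gripper value outside its range is refused whole. The fingers move at their own pace and stop on an object; "grip_force" is the grip in N (left out, the last holds). Time passes only in rows, so rows that repeat a pose let the fingers close. It gives the time, the measured TCP pose, the force and the opening at its end, in the units of the state.
- sense(): the state, without advancing time (a new reading comes with each control period).
- camera(name): name is "scene" or "top" or "wrist"; returns a dict with "img" (420x560x3 uint8, blue, green, red), "intrinsics" (3x3 intrinsics, pixels), "eye" and "attitude" of the camera in the world; the wrist camera has in their place "mount" (4x4, takes a point from camera to tool coordinates, whose origin is the TCP and whose axes are the tool frame's). Camera axes: x right, y up, looking along -z (the intrinsics and any distortion apply to the point x, -y, -z); pixel columns grow to the right and rows downward; lengths in mm; the calibration is good to about 2 mm. The wrist camera is an equidistant fisheye: a pixel r from the principal point sees the ray r / f radians off the axis. A picture is of the moment at which its call begins: read the wrist's pose just before it. There is no depth.
- hand_in(): hands the job in, once; it reports no verdict.
The state is a dict: "time_s": time; "joints": joint angles; "dq": joint speeds; "tau": joint torques, N m; "position": TCP position; "tool_rot": TCP orientation; "wrist_force": force on the tool from outside, world axes, zero at the start; "torque": the same for the moment, N m; "width": finger opening in mm.
Only numpy, scipy, OpenCV 4.12 (cv2) and the standard library are available. Lean on these libraries where they do the work, as an engineer would, in place of code of your own. Each camera call takes 0.05 s, during which the arm holds its last target.

## Working session

There is one attempt and no reset: what is moved stays moved. The work goes in short steps, Python scripts to look and compute and a tool call to move; the robot and the scene stay as the last step left them, time stands still between calls to the robot, and variables do not carry over. Pictures are saved under pics/ and viewed, and the job is handed in when it is done.

Besides the shell and the picture viewer there is one more tool, called after "Emit:" as name([rows], argument=value, ...), one row to a line, values as JSON. carry_out: Moves the arm, as the interface text tells. Its arguments: {"type":"object","properties":{"moves":{"type":"array","items":{"type":"array","items":{"type":"number"}}},"grip_force":{"type":"number"}},"required":["moves"]}

```bash
mkdir -p pics
python3 - <<'E'
from station import sense,camera
import cv2,json
s=sense();print(s)
for n in("scene","top"):
    c=camera(n);cv2.imwrite(f"pics/{n}0.png",c["img"]);print(n,c["intrinsics"],c["eye"],c["attitude"],[k for k in c])
c=camera("wrist");cv2.imwrite("pics/wrist0.png",c["img"]);print(c["intrinsics"],c["mount"])
E
```

```text
{'time_s': 0.0, 'joints': array([-1.15990485e+00,  2.64744841e-01,  1.60535624e+00,  2.66408698e-05,
        1.27370815e+00, -3.69186926e-02]), 'dq': array([ 9.19636117e-04, -2.36047390e-05, -6.72730503e-04, -1.75698579e-03,
        1.11446228e-03,  5.60534804e-04]), 'tau': array([-4.71836975e-04, -5.15116882e+01, -3.67316294e+01, -2.63753882e-04,
        1.29389545e-02,  4.19112638e-06]), 'position': array([ 291.96696707, -607.76101598,  219.97724822]), 'tool_rot': array([ 0.59898543, -0.59808761,  0.37714399, -0.37585913]), 'wrist_force': array([ 0.13581896,  0.34689104, -0.18178946]), 'torque': array([ 0.03541238, -0.02655705, -0.02740436]), 'width': 85.01696867711323}
scene [[410.29124243   0.         284.08131824]
 [  0.         410.29124243 205.12999735]
 [  0.           0.           1.        ]] [-127.72496416  588.3191001   824.81967742] [-0.33899678 -0.16626767  0.40670824  0.83188019] ['img', 'intrinsics', 'eye', 'attitude']
top [[393.52657277   0.         281.76128622]
 [  0.         393.52657277 204.26648756]
 [  0.           0.           1.        ]] [ 467.33615789 -120.37011168 1125.40980155] [-0.70372619 -0.02449971  0.03651918  0.709109  ] ['img', 'intrinsics', 'eye', 'attitude']
[[325.1922621    0.         282.03746035]
 [  0.         325.1922621  208.92369881]
 [  0.           0.           1.        ]] [[ 9.99999183e-01 -8.40930822e-04 -9.62918928e-04  3.73487882e-01]
 [-7.01105333e-04  2.69099565e-01 -9.63112108e-01 -1.52157977e+02]
 [ 1.06903172e-03  9.63111996e-01  2.69098755e-01  6.75858687e+01]
 [ 0.00000000e+00  0.00000000e+00  0.00000000e+00  1.00000000e+00]]
```

View pics/top0.png

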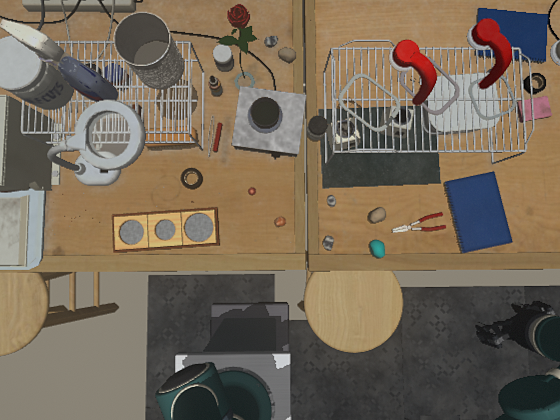

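View pics/scene0.png

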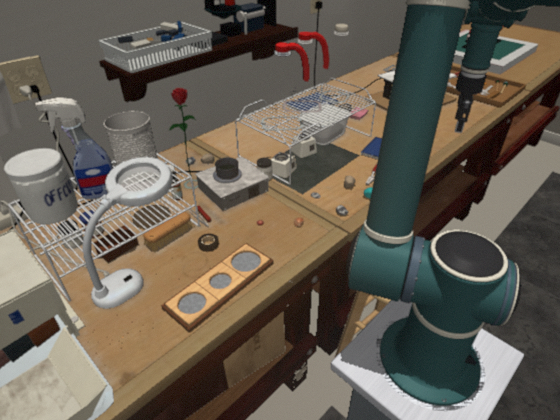

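View pics/wrist0.png

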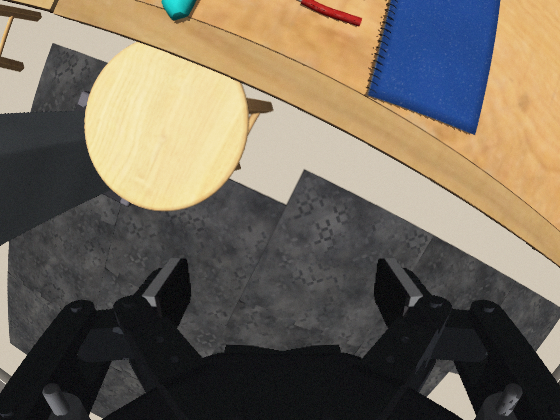

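```bash
cat > h.py <<'E'
import numpy as np
from scipy.spatial.transform import Rotation as R
def q2R(q): return R.from_quat([q[1],q[2],q[3],q[0]])
def ray(c,u,v):
    K=c["intrinsics"];return q2R(c["attitude"]).apply([(u-K[0,2])/K[0,0],-(v-K[1,2])/K[1,1],-1])
def hit(c,u,v,z):
    d=ray(c,u,v);e=np.array(c["eye"]);return e+d*(z-e[2])/d[2]
def proj(c,p):
    K=c["intrinsics"];x=q2R(c["attitude"]).inv().apply(np.array(p)-c["eye"]);return K[0,2]+K[0,0]*x[0]/-x[2],K[1,2]-K[1,1]*x[1]/-x[2]
def wpose(c,s):
    Rt=q2R(s["tool_rot"]).as_matrix();m=np.array(c["mount"]);return Rt@m[:3,:3],s["position"]+Rt@m[:3,3]
def whit(c,s,u,v,z):
    K=c["intrinsics"];a=np.array([u-K[0,2],v-K[1,2]]);r=np.hypot(*a);t=r/K[0,0];a=a/max(r,1e-9)*np.sin(t)
    Rc,p=wpose(c,s);d=Rc@np.array([a[0],-a[1],-np.cos(t)]);return p+d*(z-p[2])/d[2]
def wproj(c,s,P):
    K=c["intrinsics"];Rc,p=wpose(c,s);x=Rc.T@(np.array(P)-p);x=np.array([x[0],-x[1],-x[2]])
    t=np.arctan2(np.hypot(x[0],x[1]),x[2]);n=np.hypot(x[0],x[1]);return K[0,2]+K[0,0]*t*x[0]/n,K[1,2]+K[0,0]*t*x[1]/n
E
python3 - <<'E'
from h import *
from station import camera
import cv2
c=camera("top");np.save("top.npy",c,allow_pickle=True)
i=c["img"]
a=cv2.resize(i[155:270,300:460],None,fx=5,fy=5,interpolation=cv2.INTER_CUBIC);cv2.imwrite("pics/a.png",a)
b=cv2.resize(i[155:265,100:300],None,fx=4,fy=4,interpolation=cv2.INTER_CUBIC);cv2.imwrite("pics/b.png",b)
E
```

```text
(no output)
```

View pics/a.png

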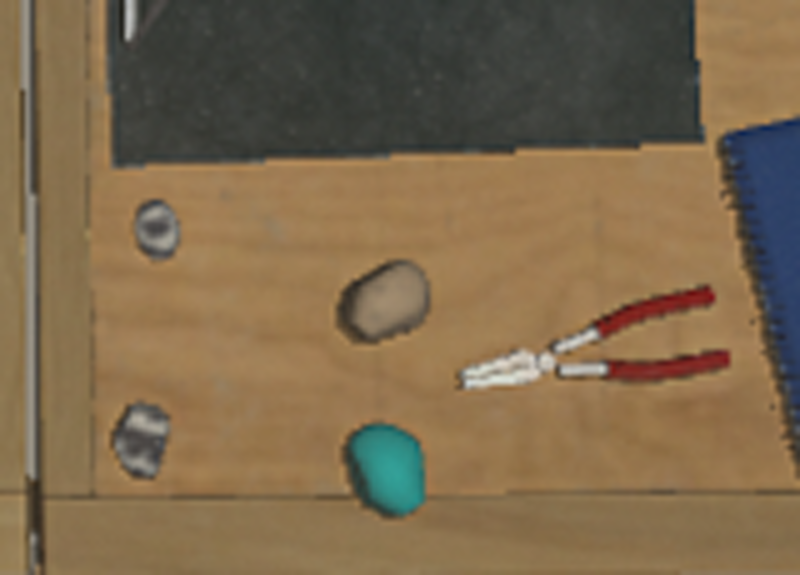

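View pics/b.png

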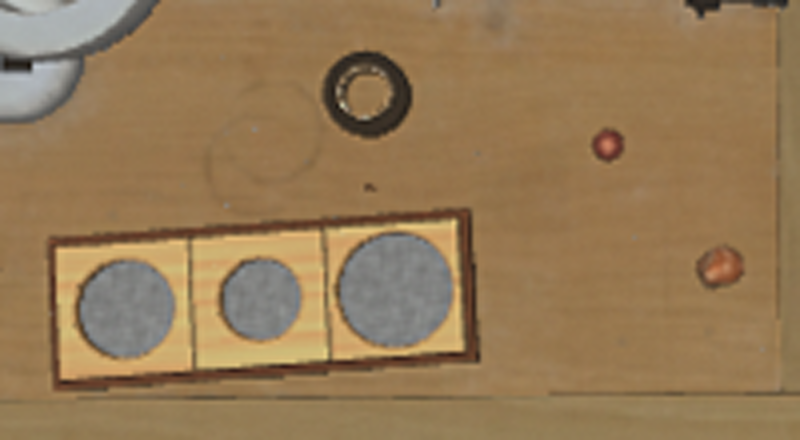

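Run:
```python
from h import *
c=np.load("top.npy",allow_pickle=True).item()
def A(u,v):return 300+u/5-.4,155+v/5-.4
def B(u,v):return 100+u/4-.375,155+v/4-.375
for n,p,z in [("large",A(385,300),18),("med",A(142,440),11.5),("caboval",A(158,229),5),("turq",A(386,470),18),("small",B(720,267),11),("cabr",B(608,145),4),("tape",B(367,94),10),("wM",B(127,308),19),("wS",B(261,299),19),("wL",B(396,290),19),("plierTip",A(460,380),6)]:
    print(n,np.round(hit(c,*p,z),1),np.round(p,1))
```

```text
large [ 531.9 -407.8   18. ] [376.6 214.6]
med [ 454.1 -269.4   11.5] [328.  242.6]
caboval [ 574.4 -281.7    5. ] [331.2 200.4]
turq [ 436.3 -405.6   18. ] [376.8 248.6]
small [ 515.1 -133.3   11. ] [279.6 221.4]
cabr [603.4 -53.8   4. ] [251.6 190.9]
tape [640.4 117.3  10. ] [191.4 178.1]
wM [489.4 280.3  19. ] [131.4 231.6]
wS [494.9 187.5  19. ] [164.9 229.4]
wL [500.4  93.6  19. ] [198.6 227.1]
plierTip [ 486.6 -452.5    6. ] [391.6 230.6]
```

Emit:
carry_out([
  [100,0.03,0.025,0,0,0,0],
  [100,0.06,0.05,0,0,0,0],
  [100,0.09,0.08,0,0,0,0],
  [100,0.12,0.11,0,0,0,0],
  [100,0.15,0.135,-0.01,0,0,0],
  [100,0.18,0.16,-0.02,0,0,0],
  [100,0.21,0.18,-0.03,0,0,0],
  [100,0.24,0.2,-0.04,0,0,0],
  [100,0.24,0.2,-0.05,0,0,0],
  [100,0.24,0.2,-0.05,0,0,0],
], grip_force=40)

```text
time_s: 1.03
position: [532.4, -405.7, 168.1]
tool_rot: [0.599, -0.599, 0.377, -0.374]
wrist_force: [-0.9, -0.6, -0.6]
width: 85.6
```

```bash
cat > look.py <<'E'
import sys,cv2
from h import *
from station import sense,camera
s=sense();c=camera("wrist");n=sys.argv[1]
np.save(n+".npy",dict(c=c,s=s),allow_pickle=True)
cv2.imwrite(f"pics/{n}.png",c["img"])
M=q2R(s["tool_rot"]).as_matrix()
print(s["time_s"],s["position"].round(1),s["width"],"q",s["joints"].round(2));print("jaw",M[:,0].round(3),"appr",M[:,1].round(3),"z",M[:,2].round(3),"F",s["wrist_force"].round(1))
E
python3 look.py w1
```

```text
1.0333 [ 532.4 -405.7  168.1] 85.56450971832412 q [-0.69  0.29  1.67 -0.    1.19  0.43]
jaw [ 0.436 -0.9   -0.004] appr [-0.004  0.003 -1.   ] z [ 0.9    0.436 -0.002] F [-0.9 -0.6 -0.6]
```

View pics/w1.png

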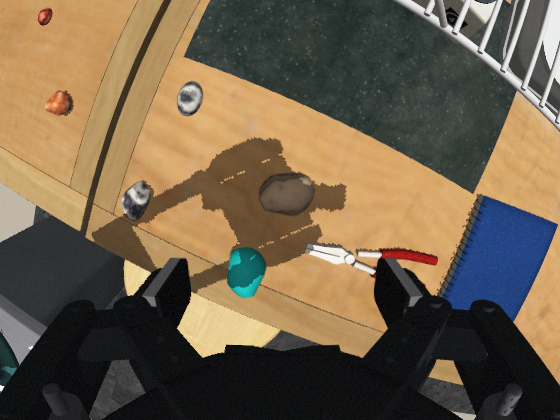

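Run:
```python
import cv2,numpy as np
i=cv2.imread("pics/w1.png")
r=lambda a,f:cv2.resize(a,None,fx=f,fy=f,interpolation=cv2.INTER_CUBIC)
L=r(i[155:235,240:340],4);M=r(i[60:240,100:220],2.2)[:396];S=r(i[0:130,20:90],2.4)
o=np.zeros((400,860,3),np.uint8);o[:320,:400]=L;h=M.shape;o[:h[0],410:410+h[1]]=M;h=S.shape;o[:h[0],685:685+h[1]]=S
cv2.imwrite("pics/w1c.png",o)
```

```text
(no output)
```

View pics/w1c.png

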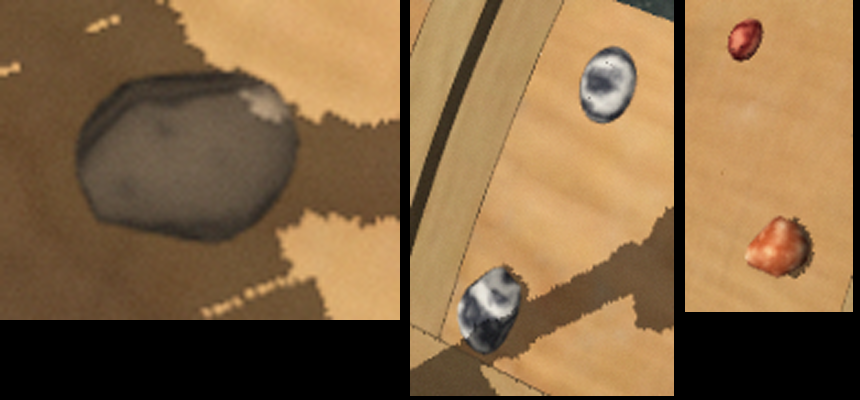

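```bash
cat > fit.py <<'E'
from h import *
import cv2
def fit(n,pts,z):
    d=np.load(n+".npy",allow_pickle=True).item();c,s=d["c"],d["s"]
    P=np.array([whit(c,s,u,v,z)[:2] for u,v in pts],np.float32)
    r=cv2.minAreaRect(P);b=cv2.boxPoints(r);e=[b[1]-b[0],b[2]-b[1]]
    print("ctr",np.round(r[0],1),"mean",((P.max(0)+P.min(0))/2).round(1))
    for k in e:print(" len %.1f ang %.1f"%(np.hypot(*k),np.degrees(np.arctan2(k[1],k[0]))))
    M=q2R(s["tool_rot"]).as_matrix()[:,0];print("jaw ang %.1f"%np.degrees(np.arctan2(M[1],M[0])),s["position"].round(1))
    if len(P)>=5:print(cv2.fitEllipse(P))
E
python3 - <<'E'
from fit import *
p=[(78,155),(100,100),(120,80),(180,74),(235,72),(280,95),(298,130),(290,175),(260,215),(215,242),(160,232),(98,220),(82,190)]
fit("w1",[(240+u/4,155+v/4) for u,v in p],14)
p=[(515,267),(523,285),(515,320),(490,352),(468,342),(459,315),(468,285),(495,268)]
fit("w1",[(100+(u-410)/2.2,60+v/2.2) for u,v in p],9)
p=[(775,217),(805,228),(810,262),(800,277),(775,276),(747,260),(752,240)]
fit("w1",[(20+(u-685)/2.4,v/2.4) for u,v in p],9)
d=np.load("w1.npy",allow_pickle=True).item()
print(wproj(d["c"],d["s"],[531.9,-407.8,18]))
E
```

```text
ctr [ 532.4 -410.7] mean [ 531.1 -411.2]
 len 51.4 ang -74.8
 len 42.4 ang 15.2
jaw ang -64.1 [ 532.4 -405.7  168.1]
((531.5523681640625, -410.98297119140625), (43.40774154663086, 54.99901580810547), 33.68351364135742)
ctr [ 457.2 -271. ] mean [ 457.2 -271. ]
 len 29.1 ang -89.5
 len 46.5 ang 0.5
jaw ang -64.1 [ 532.4 -405.7  168.1]
((455.759765625, -271.31884765625), (30.371904373168945, 48.65121078491211), 81.41058349609375)
ctr [ 515.8 -138. ] mean [ 516.1 -138. ]
 len 40.0 ang -87.1
 len 26.3 ang 2.9
jaw ang -64.1 [ 532.4 -405.7  168.1]
((515.6226196289062, -137.47735595703125), (29.382192611694336, 43.789825439453125), 13.675376892089844)
(np.float64(283.7788740771093), np.float64(192.93072832294456))
```

Emit:
carry_out([
  [78,0,0,0,0,0,0.12],
  [78,0,-0.001,0,0,0,0.24],
  [78,0,-0.002,0,0,0,0.36],
  [78,0,-0.003,0,0,0,0.48],
  [78,0,-0.003,-0.01,0,0,0.6],
  [78,0,-0.003,-0.02,0,0,0.72],
  [78,0,-0.003,-0.03,0,0,0.84],
  [78,0,-0.003,-0.04,0,0,0.96],
  [78,0,-0.003,-0.05,0,0,1.08],
  [78,0,-0.003,-0.06,0,0,1.2],
])

```text
time_s: 1.92
position: [531.0, -413.3, 111.9]
tool_rot: [-0.706, 0.707, 0.029, -0.028]
wrist_force: [0.0, 0.4, -0.1]
width: 66.7
```

Emit:
carry_out([
  [78,0,0,0,0,0,0.12],
  [78,0,0,0,0,0,0.24],
  [78,0,0,0,0,0,0.36],
  [78,0,0,0,0,0,0.37],
  [78,0,0,0,0,0,0.37],
])

```text
time_s: 2.33
position: [531.4, -412.9, 112.1]
tool_rot: [-0.69, 0.69, 0.155, -0.155]
wrist_force: [-0.2, 0.6, 0.4]
width: 66.7
```

```bash
python3 look.py w2
```

```text
2.3333 [ 531.4 -412.9  112.1] 66.73661441987953 q [-0.7   0.34  1.71 -0.    1.09 -1.14]
jaw [0.904 0.428 0.   ] appr [ 0.001 -0.001 -1.   ] z [-0.428  0.904 -0.001] F [-0.2  0.6  0.4]
```

View pics/w2.png

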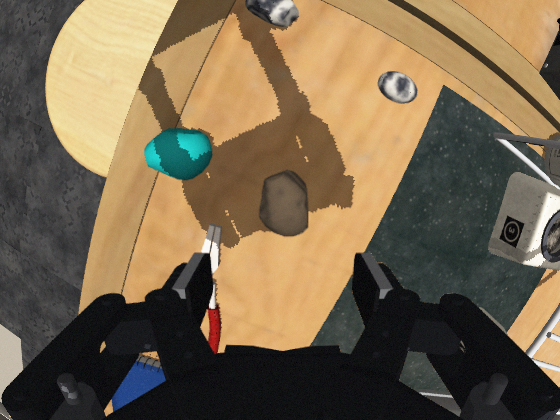

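Run:
```python
from fit import *
fit("w2",[(262,195),(270,172),(285,169),(303,177),(307,200),(305,230),(290,236),(266,222),(260,208)],14)
d=np.load("w2.npy",allow_pickle=True).item();c,s=d["c"],d["s"]
print([whit(c,s,u,v,6).round(0) for u,v in [(208,228),(221,228),(214,250),(214,300)]])
print(wproj(c,s,[532,-410,18]))
J=np.array([.904,.428]);Z=np.array([-.428,.904])
print([ (s["position"][:2]-J*a+Z*b).round(0) for a in(33,48) for b in(-11,11)])
```

```text
ctr [ 531.  -410.5] mean [ 533.7 -409.1]
 len 55.0 ang -67.1
 len 37.1 ang 22.9
jaw ang 25.4 [ 531.4 -412.9  112.1]
((532.48046875, -410.2182922363281), (39.276180267333984, 58.59112548828125), 32.246097564697266)
[array([ 483., -460.,    6.]), array([ 493., -455.,    6.]), array([ 495., -476.,    6.]), array([ 513., -525.,    6.])]
(np.float64(284.90786165416034), np.float64(204.43330272952656))
[array([ 506., -437.]), array([ 497., -417.]), array([ 493., -443.]), array([ 483., -423.])]
```

Emit:
carry_out([
  [78,0.001,0.003,-0.02,0,0,0],
  [78,0.001,0.003,-0.04,0,0,0],
  [78,0.001,0.003,-0.06,0,0,0],
  [78,0.001,0.003,-0.075,0,0,0],
  [78,0.001,0.003,-0.085,0,0,0],
  [78,0.001,0.003,-0.09,0,0,0],
  [78,0.001,0.003,-0.09,0,0,0],
  [0,0.001,0.003,-0.09,0,0,0],
  [0,0.001,0.003,-0.09,0,0,0],
  [0,0.001,0.003,-0.09,0,0,0],
], grip_force=45)

```text
time_s: 3.22
position: [534.2, -409.2, 22.8]
tool_rot: [-0.689, 0.69, 0.157, -0.156]
wrist_force: [-0.8, -0.6, -0.1]
width: 31.0
```

Emit:
carry_out([
  [0,0,0,0,0,0,0],
  [0,0,0,0,0,0,0],
  [0,0,0,0,0,0,0],
  [0,0,0,0.01,0,0,0],
  [0,0,0,0.03,0,0,0],
  [0,0,0,0.05,0,0,0],
  [0,0,0,0.07,0,0,0],
  [0,0,0,0.07,0,0,0],
])

```text
time_s: 3.88
position: [536.1, -410.7, 97.2]
tool_rot: [-0.687, 0.692, 0.159, -0.155]
wrist_force: [0.8, -0.2, 0.9]
width: -0.0
```

```bash
python3 look.py w3
```

```text
3.8833 [ 536.1 -410.7   97.2] -0.01472303552020239 q [-0.69  0.35  1.72 -0.    1.05 -1.14]
jaw [0.902 0.432 0.004] appr [ 0.007 -0.006 -1.   ] z [-0.432  0.902 -0.008] F [ 0.8 -0.2  0.9]
```

View pics/w3.png

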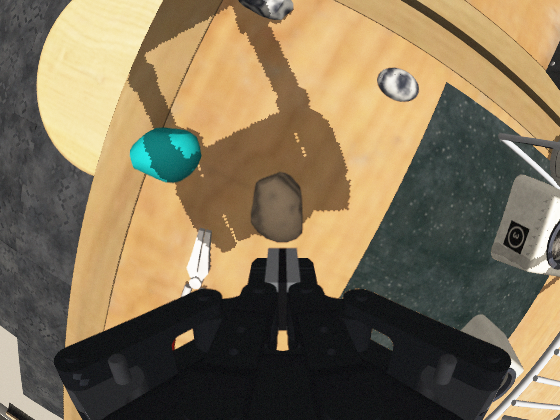

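Run:
```python
from fit import *
import cv2
d=np.load("w3.npy",allow_pickle=True).item();c,s=d["c"],d["s"]
M=q2R(s["tool_rot"]).as_matrix()
print("tcp",wproj(c,s,s["position"]),"tip",wproj(c,s,s["position"]+19*M[:,1]))
fit("w3",[(252,205),(257,178),(275,172),(293,177),(301,200),(302,230),(283,242),(262,234),(254,220)],14)
i=c["img"];cv2.imwrite("pics/w3c.png",cv2.resize(i[150:350,180:380],None,fx=3,fy=3,interpolation=cv2.INTER_CUBIC))
c=camera=None
from station import camera
t=camera("top");cv2.imwrite("pics/top3.png",cv2.resize(t["img"][155:270,300:460],None,fx=5,fy=5,interpolation=cv2.INTER_CUBIC))
```

```text
tcp (np.float64(282.9250840799097), np.float64(256.3270162653363)) tip (np.float64(282.8494932113713), np.float64(242.67751497598405))
ctr [ 531.6 -411. ] mean [ 532.6 -409.5]
 len 55.1 ang -61.5
 len 36.9 ang 28.5
jaw ang 25.6 [ 536.1 -410.7   97.2]
((532.2479858398438, -410.4274597167969), (39.545135498046875, 58.1542854309082), 35.881103515625)
```

View pics/w3c.png

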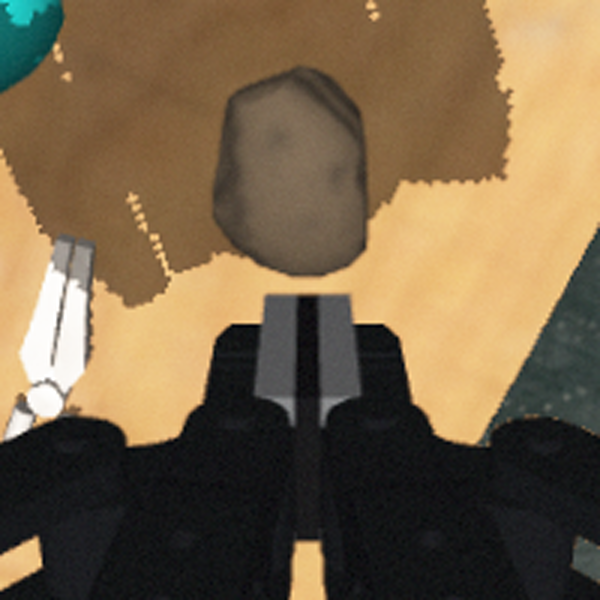

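View pics/top3.png

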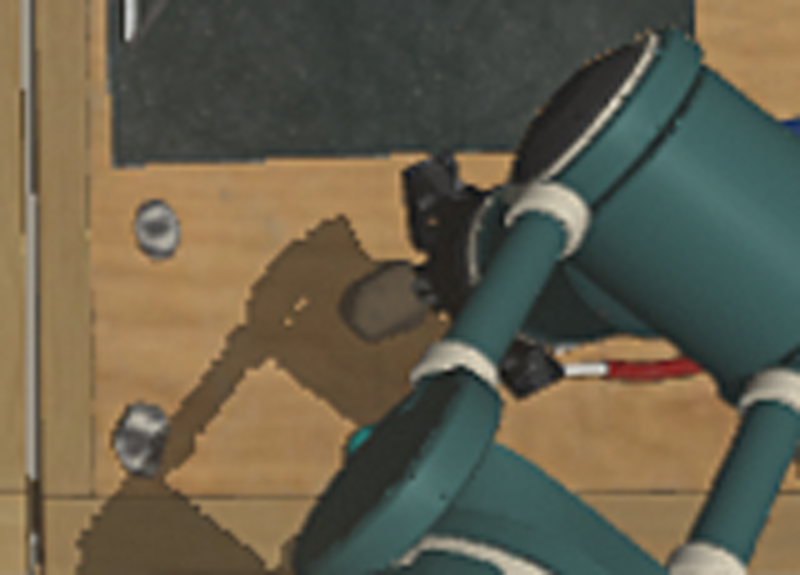

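Emit:
carry_out([
  [78,-0.001,0,0,0,0,0],
  [78,-0.001,0,0,0,0,0],
  [78,-0.001,0,0,0,0,0],
  [78,-0.001,0,0,0,0,0],
  [78,-0.001,0,0,0,0,0],
])

```text
time_s: 4.4
position: [531.8, -408.1, 90.2]
tool_rot: [0.69, -0.689, -0.156, 0.157]
wrist_force: [0.0, 0.4, -0.3]
width: 60.2
```

```bash
python3 look.py w4
python3 - <<'E'
from fit import *
d=np.load("w3.npy",allow_pickle=True).item();c,s=d["c"],d["s"]
M=q2R(s["tool_rot"]).as_matrix()
for k in(0,19):print(k,[np.round(wproj(c,s,s["position"]+k*M[:,1]+b*M[:,2]),1) for b in(-11,11)])
E
```

```text
4.4 [ 531.8 -408.1   90.2] 60.23130446974869 q [-0.69  0.36  1.73 -0.    1.05 -1.14]
jaw [ 0.902  0.432 -0.001] appr [-0.001  0.001 -1.   ] z [-0.432  0.902  0.001] F [ 0.   0.4 -0.3]
0 [array([282.9, 275.4]), array([283. , 236.2])]
19 [array([282.8, 260.3]), array([282.9, 224.2])]
```

Emit:
carry_out([
  [80,0,0,-0.02,0,0,0],
  [80,0,0,-0.04,0,0,0],
  [80,0,-0.001,-0.055,0,0,0],
  [80,0,-0.002,-0.065,0,0,0],
  [80,0,-0.002,-0.07,0,0,0],
  [80,0,-0.002,-0.074,0,0,0],
  [80,0,-0.002,-0.074,0,0,0],
  [80,0,-0.002,-0.074,0,0,0],
])

```text
time_s: 5.12
position: [532.7, -410.8, 17.8]
tool_rot: [-0.689, 0.69, 0.157, -0.157]
wrist_force: [-0.4, -0.2, 0.8]
width: 68.2
```

```bash
python3 look.py w5
python3 - <<'E'
from fit import *
d=np.load("w5.npy",allow_pickle=True).item();c,s=d["c"],d["s"]
M=q2R(s["tool_rot"]).as_matrix()
print("stone",wproj(c,s,[532,-410.5,18]),wproj(c,s,[532,-410.5,36]))
i=c["img"];cv2.imwrite("pics/w5c.png",cv2.resize(i[150:350,160:400],None,fx=3,fy=3,interpolation=cv2.INTER_CUBIC))
E
```

```text
5.1167 [ 532.7 -410.8   17.8] 68.15912245006196 q [-0.69  0.44  1.77  0.    0.93 -1.14]
jaw [0.902 0.432 0.   ] appr [ 0.001 -0.    -1.   ] z [-0.432  0.902 -0.001] F [-0.4 -0.2  0.8]
stone (np.float64(281.936367716718), np.float64(255.5239371683567)) (np.float64(281.9275255826183), np.float64(271.34784893887075))
```

View pics/w5c.png

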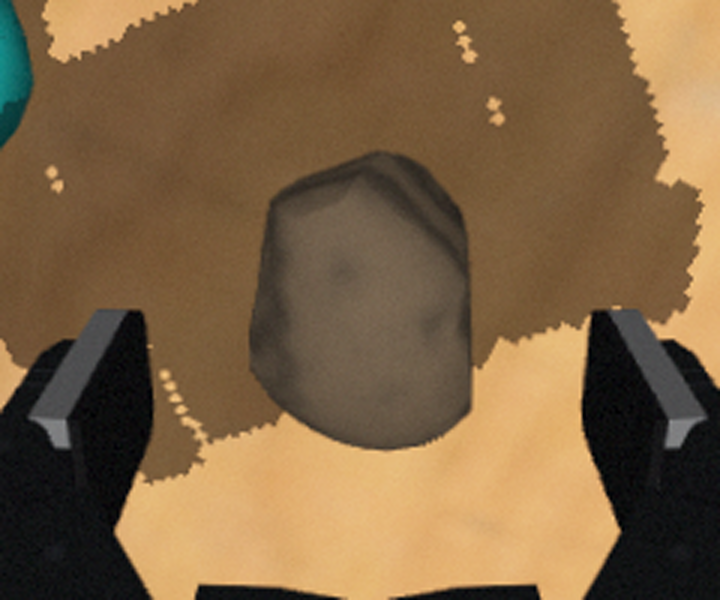

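Run:
```python
from fit import *
for n,pts in (("w1",[(189,98,5),(245,272,18),(136,202,11),(45,16,4)]),("w2",[(398,87,5),(179,154,18)]),("w3",[(398,84,5),(166,155,18)])):
    d=np.load(n+".npy",allow_pickle=True).item();print(n,[whit(d["c"],d["s"],u,v,z).round(0) for u,v,z in pts])
i=cv2.imread("pics/w5.png")
```

```text
w1 [array([ 575., -284.,    5.]), array([ 439., -408.,   18.]), array([ 454., -272.,   11.]), array([604., -58.,   4.])]
w2 [array([ 574., -284.,    5.]), array([ 439., -409.,   18.])]
w3 [array([ 574., -284.,    5.]), array([ 439., -408.,   18.])]
```

View pics/w5.png

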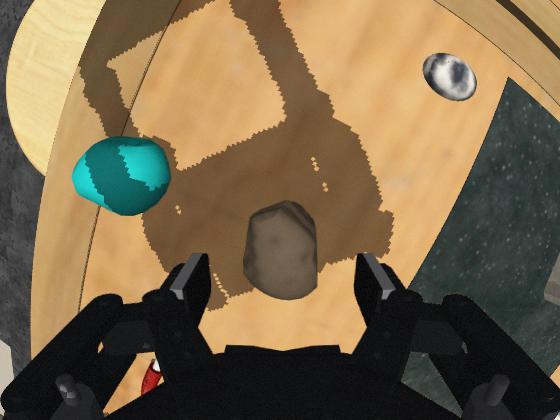

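Run:
```python
from h import *
from station import camera
import cv2
c=camera("scene");print(proj(c,[532,-410,18]),proj(c,[532,-410,36]),proj(c,[532,-410,0]))
u,v=map(int,proj(c,[532,-410,18]))
cv2.imwrite("pics/s5.png",cv2.resize(c["img"][v-50:v+50,u-65:u+65],None,fx=6,fy=6,interpolation=cv2.INTER_CUBIC))
```

```text
(np.float64(349.5954903953664), np.float64(180.7411695899317)) (np.float64(350.1036904440367), np.float64(176.42044160372535)) (np.float64(349.0951237779545), np.float64(184.9952975713671))
```

View pics/s5.png

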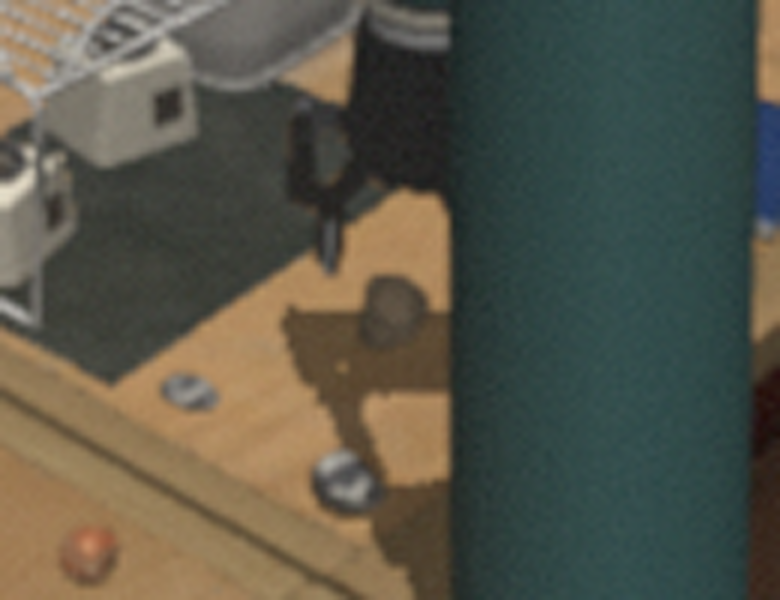

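Run:
```python
from h import *
from station import camera
c=camera("scene")
for a in (36,42):
  for b in(-11,0,11):
    print(a,b,[np.round(proj(c,[532.7+.902*a-.432*b,-410.8+.432*a+.902*b,z]),1) for z in(0,10,20,30,40)])
```

```text
36 -11 [array([339.7, 181.3]), array([339.9, 178.9]), array([340.1, 176.5]), array([340.4, 174.2]), array([340.6, 171.8])]
36 0 [array([339. , 182.9]), array([339.2, 180.6]), array([339.4, 178.2]), array([339.7, 175.8]), array([339.9, 173.4])]
36 11 [array([338.3, 184.6]), array([338.5, 182.3]), array([338.7, 179.9]), array([339. , 177.5]), array([339.2, 175.1])]
42 -11 [array([338. , 180.9]), array([338.2, 178.6]), array([338.5, 176.2]), array([338.7, 173.9]), array([338.9, 171.5])]
42 0 [array([337.3, 182.6]), array([337.5, 180.3]), array([337.8, 177.9]), array([338. , 175.5]), array([338.2, 173.1])]
42 11 [array([336.6, 184.3]), array([336.8, 182. ]), array([337. , 179.6]), array([337.3, 177.2]), array([337.5, 174.8])]
```

Emit:
carry_out([
  [80,0,0,-0.007,0,0,0],
  [80,0,0,-0.014,0,0,0],
  [80,0,0,-0.02,0,0,0],
  [80,0,0,-0.024,0,0,0],
  [80,0,0,-0.024,0,0,0],
  [80,0,0,-0.024,0,0,0],
])

```text
time_s: 5.77
position: [531.7, -410.0, -7.7]
tool_rot: [0.69, -0.689, -0.156, 0.157]
wrist_force: [-0.0, -0.7, 0.5]
width: 68.5
```

```bash
python3 look.py w6
```

```text
5.7667 [ 531.7 -410.    -7.7] 68.47324130578203 q [-0.69  0.47  1.78 -0.    0.89 -1.14]
jaw [ 0.902  0.432 -0.001] appr [-0.001  0.001 -1.   ] z [-0.432  0.902  0.001] F [-0.  -0.7  0.5]
```

View pics/w6.png

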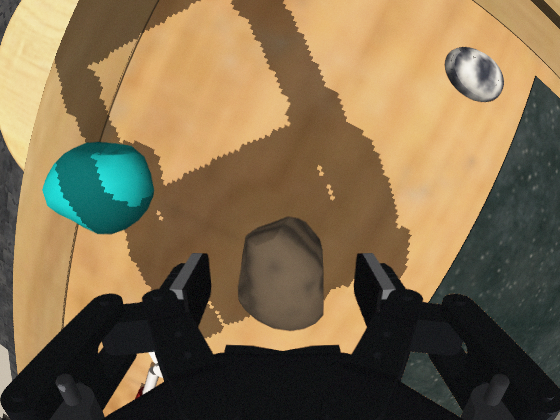

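Emit:
carry_out([
  [35,0,0,0,0,0,0],
  [35,0,0,0,0,0,0],
  [35,0,0,0,0,0,0],
  [35,0,0,0,0,0,0],
  [30,0,0,0,0,0,0],
  [30,0,0,0,0,0,0],
], grip_force=45)

```text
time_s: 6.32
position: [532.8, -411.0, -5.9]
tool_rot: [-0.689, 0.69, 0.157, -0.156]
wrist_force: [0.4, -0.7, 3.9]
width: 36.5
```

Emit:
carry_out([
  [10,0,0,0,0,0,0],
  [10,0,0,0.01,0,0,0],
  [10,0,0,0.03,0,0,0],
  [10,0,0,0.05,0,0,0],
  [10,0,0,0.07,0,0,0],
  [10,0,0,0.09,0,0,0],
  [10,0,0,0.09,0,0,0],
  [10,0,0,0.09,0,0,0],
])

```text
time_s: 6.98
position: [533.0, -411.0, 84.6]
tool_rot: [-0.689, 0.69, 0.157, -0.156]
wrist_force: [0.2, 0.6, -1.7]
width: 36.8
```

```bash
python3 look.py w7
```

```text
6.9833 [ 533.  -411.    84.6] 36.82913102505992 q [-0.69  0.37  1.73  0.    1.04 -1.14]
jaw [0.902 0.432 0.001] appr [ 0.002 -0.002 -1.   ] z [-0.432  0.902 -0.002] F [ 0.2  0.6 -1.7]
```

View pics/w7.png

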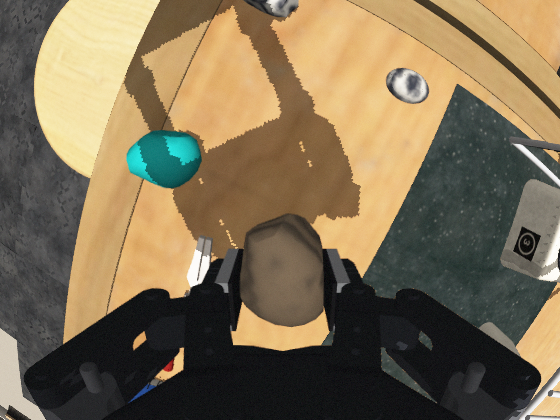

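Emit:
carry_out([
  [10,0,0.03,0.01,0,0,0],
  [10,0,0.065,0.02,0,0,0],
  [10,0,0.1,0.02,0,0,0],
  [10,-0.01,0.135,0.02,0,0,0],
  [10,-0.01,0.17,0.02,0,0,0],
  [10,-0.01,0.205,0.02,0,0,0],
  [10,-0.02,0.24,0.02,0,0,0],
  [10,-0.02,0.275,0.02,0,0,0],
  [10,-0.02,0.31,0.02,0,0,0],
  [10,-0.02,0.345,0.02,0,0,0],
])

```text
time_s: 7.87
position: [509.9, -63.5, 101.0]
tool_rot: [0.69, -0.689, -0.155, 0.158]
wrist_force: [0.2, -0.4, -0.6]
width: 36.7
```

Emit:
carry_out([
  [10,0,0.035,0,0,0,0],
  [10,-0.01,0.07,0,0,0,0],
  [10,-0.01,0.1,0,0,0,0],
  [10,-0.01,0.13,0,0,0,0],
  [10,-0.01,0.145,0,0,0,0],
  [10,-0.01,0.155,0,0,0,0],
  [10,-0.01,0.155,0,0,0,0],
  [10,-0.01,0.155,0,0,0,0],
])

```text
time_s: 8.53
position: [501.3, 89.3, 102.0]
tool_rot: [-0.689, 0.69, 0.156, -0.158]
wrist_force: [-0.1, -0.0, -1.8]
width: 36.6
```

```bash
python3 look.py w8
```

```text
8.5333 [501.3  89.3 102. ] 36.60144375928873 q [ 0.13  0.06  2.07 -0.    1.01 -0.32]
jaw [ 0.901  0.433 -0.003] appr [-0.002 -0.001 -1.   ] z [-0.433  0.901  0.   ] F [-0.1 -0.  -1.8]
```

View pics/w8.png

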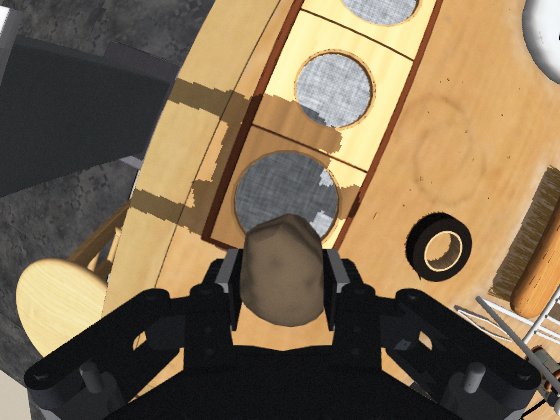

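Run:
```python
from fit import *
d=np.load("w8.npy",allow_pickle=True).item();c,s=d["c"],d["s"]
from scipy.optimize import least_squares
def circ(pts,z):
    P=np.array([whit(c,s,u,v,z)[:2] for u,v in pts]);r=least_squares(lambda p:np.hypot(P[:,0]-p[0],P[:,1]-p[1])-p[2],[*P.mean(0),35]).x;return r.round(1)
print(circ([(234,200),(341,195),(288,150),(252,164),(322,164),(240,180),(337,182)],19))
print(circ([(294,87),(377,90),(340,49),(330,130),(310,58),(368,65),(305,115),(367,115)],19))
i=c["img"];cv2.imwrite("pics/w8c.png",cv2.resize(i[0:260,200:460],None,fx=2.3,fy=2.3,interpolation=cv2.INTER_CUBIC))
```

```text
[502.3  95.4  40.5]
[496.2 188.1  30. ]
```

View pics/w8c.png

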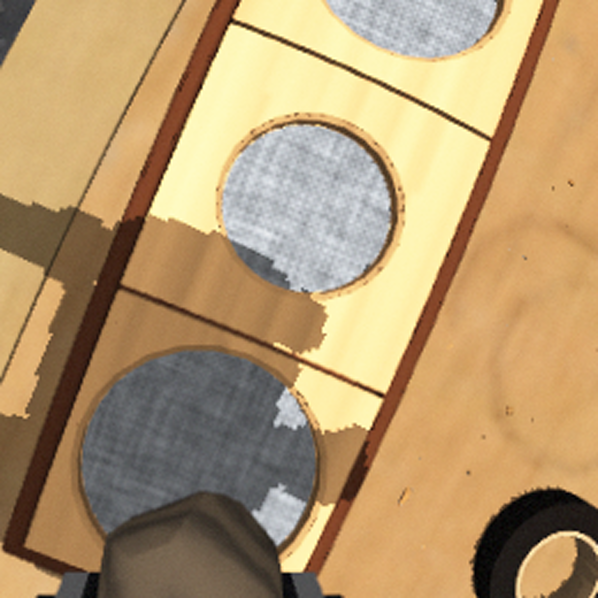

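Emit:
carry_out([
  [10,0.001,0.004,-0.02,0,0,0],
  [10,0.001,0.004,-0.04,0,0,0],
  [10,0.001,0.004,-0.06,0,0,0],
  [10,0.001,0.004,-0.075,0,0,0],
  [10,0.001,0.004,-0.085,0,0,0],
  [10,0.001,0.004,-0.092,0,0,0],
  [10,0.001,0.004,-0.097,0,0,0],
  [10,0.001,0.004,-0.097,0,0,0],
  [10,0.001,0.004,-0.097,0,0,0],
])

```text
time_s: 9.33
position: [503.8, 93.3, 6.7]
tool_rot: [-0.69, 0.69, 0.157, -0.156]
wrist_force: [-0.0, -0.6, -0.9]
width: 36.9
```

Emit:
carry_out([
  [10,0,0,-0.002,0,0,0],
  [48,0,0,-0.002,0,0,0],
  [60,0,0,-0.002,0,0,0],
  [65,0,0,-0.002,0,0,0],
  [65,0,0,-0.002,0,0,0],
  [65,0,0,0.02,0,0,0],
  [65,0,0,0.05,0,0,0],
  [65,0,0,0.08,0,0,0],
  [65,0,0,0.1,0,0,0],
  [65,0,0,0.1,0,0,0],
])

```text
time_s: 10.17
position: [507.5, 94.2, 112.0]
tool_rot: [-0.689, 0.69, 0.16, -0.153]
wrist_force: [1.0, 1.4, 0.2]
width: 55.8
```

```bash
python3 look.py w9
```

```text
10.1667 [507.5  94.2 112. ] 55.785636739005625 q [ 0.14  0.05  2.06  0.    1.02 -0.31]
jaw [0.902 0.432 0.01 ] appr [ 0.01   0.001 -1.   ] z [-0.432  0.902 -0.003] F [1.  1.4 0.2]
```

View pics/w9.png

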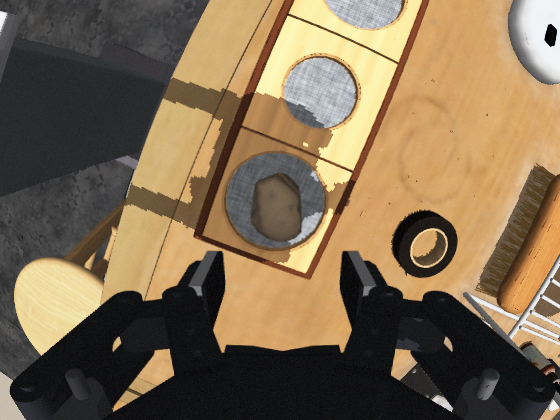

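Emit:
carry_out([
  [65,0,-0.03,0,0,0,-0.1],
  [65,0,-0.065,0,0,0,-0.2],
  [65,0,-0.1,0,0,0,-0.3],
  [65,0,-0.135,0,0,0,-0.39],
  [65,0.01,-0.17,0,0,0,-0.39],
  [65,0.01,-0.2,0,0,0,-0.39],
  [65,0.012,-0.225,0,0,0,-0.39],
  [65,0.012,-0.231,0,0,0,-0.39],
  [65,0.012,-0.231,0,0,0,-0.39],
  [65,0.012,-0.231,0,0,0,-0.39],
])

```text
time_s: 11.05
position: [514.2, -136.9, 105.0]
tool_rot: [0.707, -0.706, -0.019, 0.021]
wrist_force: [-1.2, -0.4, 0.2]
width: 55.3
```

```bash
python3 look.py w10
python3 - <<'E'
import cv2
i=cv2.imread("pics/w10.png");cv2.imwrite("pics/w10c.png",cv2.resize(i[150:290,200:360],None,fx=4,fy=4,interpolation=cv2.INTER_CUBIC))
E
```

```text
11.05 [ 514.2 -136.9  105. ] 55.33109115724183 q [-0.31  0.1   2.02  0.    1.02 -0.36]
jaw [ 0.998  0.056 -0.002] appr [-0.002  0.001 -1.   ] z [-0.056  0.998  0.001] F [-1.2 -0.4  0.2]
```

View pics/w10.png

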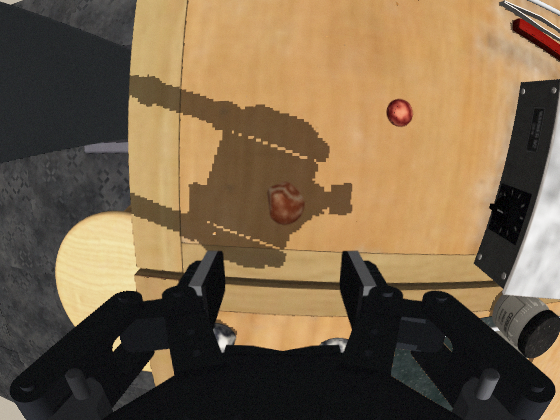

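View pics/w10c.png

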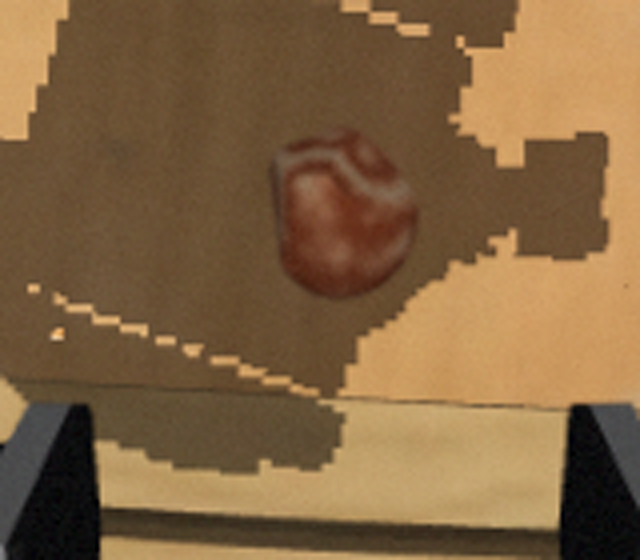

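Run:
```python
from fit import *
p=[(275,175),(285,150),(315,132),(350,130),(385,155),(412,190),(415,230),(395,270),(365,293),(330,296),(300,280),(283,260),(278,215)]
fit("w10",[(200+u/4,150+v/4) for u,v in p],9)
d=np.load("w10.npy",allow_pickle=True).item();print([whit(d["c"],d["s"],u,v,0).round(0) for u,v in((250,248),(250,280))])
```

```text
ctr [ 517.1 -133.9] mean [ 516.9 -134.2]
 len 33.6 ang -81.6
 len 26.7 ang 8.4
jaw ang 3.2 [ 514.2 -136.9  105. ]
((516.3583984375, -134.111328125), (28.12532615661621, 34.78277587890625), 13.82130241394043)
[array([ 489., -177.,    0.]), array([ 489., -209.,    0.])]
```

Emit:
carry_out([
  [65,0.001,0.002,-0.025,0,0,0.06],
  [65,0.002,0.003,-0.05,0,0,0.12],
  [65,0.002,0.003,-0.075,0,0,0.12],
  [65,0.002,0.003,-0.09,0,0,0.12],
  [65,0.002,0.003,-0.1,0,0,0.12],
  [65,0.002,0.003,-0.108,0,0,0.12],
  [65,0.002,0.003,-0.114,0,0,0.12],
  [65,0.002,0.003,-0.114,0,0,0.12],
  [65,0.002,0.003,-0.114,0,0,0.12],
])

```text
time_s: 11.85
position: [517.8, -134.3, -7.3]
tool_rot: [-0.704, 0.704, 0.063, -0.062]
wrist_force: [0.3, -0.4, 0.5]
width: 55.5
```

```bash
python3 look.py w11
```

```text
11.85 [ 517.8 -134.3   -7.3] 55.51291133017197 q [-0.3   0.26  2.09  0.    0.8  -0.48]
jaw [0.984 0.176 0.001] appr [ 0.001 -0.    -1.   ] z [-0.176  0.984 -0.   ] F [ 0.3 -0.4  0.5]
```

View pics/w11.png

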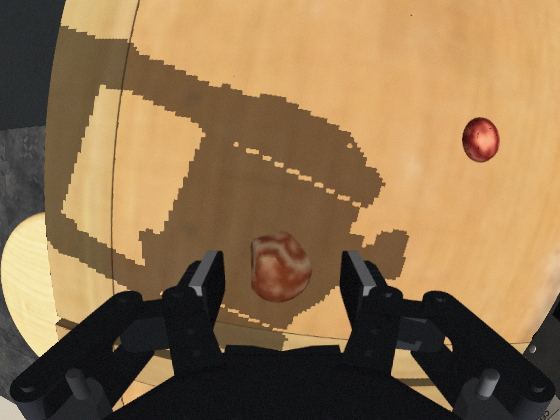

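Emit:
carry_out([
  [65,0,0,-0.003,0,0,0],
  [40,0,0,-0.004,0,0,0],
  [25,0,0,-0.004,0,0,0],
  [25,0,0,-0.004,0,0,0],
  [22,0,0,-0.004,0,0,0],
  [22,0,0,-0.004,0,0,0],
], grip_force=35)

```text
time_s: 12.4
position: [518.1, -135.0, -10.0]
tool_rot: [-0.704, 0.705, 0.063, -0.062]
wrist_force: [-1.8, -0.4, 8.0]
width: 25.9
```

Emit:
carry_out([
  [5,0,0,0.001,0,0,0],
  [5,0,0,0.01,0,0,0],
  [5,0,0,0.03,0,0,0],
  [5,0,0,0.06,0,0,0],
  [5,0,0,0.09,0,0,0],
  [5,0,0,0.11,0,0,0],
  [5,0,0,0.11,0,0,0],
  [5,0,0,0.11,0,0,0],
])

```text
time_s: 13.07
position: [518.7, -134.9, 100.4]
tool_rot: [-0.704, 0.705, 0.064, -0.061]
wrist_force: [-0.6, 0.0, -0.8]
width: 26.4
```

```bash
python3 look.py w12
```

```text
13.0667 [ 518.7 -134.9  100.4] 26.42103305498981 q [-0.3   0.11  2.02  0.    1.01 -0.48]
jaw [0.984 0.176 0.004] appr [ 0.004 -0.001 -1.   ] z [-0.176  0.984 -0.002] F [-0.6  0.  -0.8]
```

View pics/w12.png

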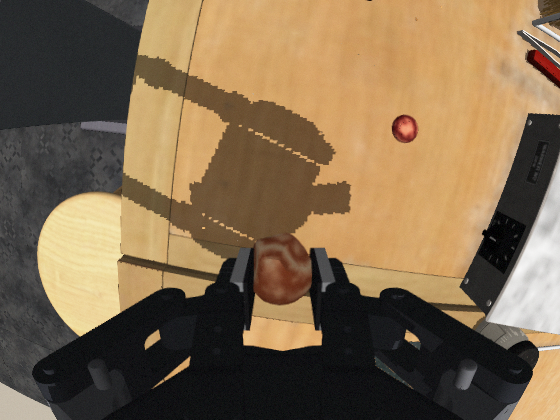

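Emit:
carry_out([
  [5,0,0.03,0.0,0,0,0],
  [5,0,0.065,0,0,0,0],
  [5,-0.005,0.1,0,0,0,0],
  [5,-0.01,0.135,0,0,0,0],
  [5,-0.015,0.17,0,0,0,0],
  [5,-0.02,0.205,0,0,0,0],
  [5,-0.022,0.24,0,0,0,0],
  [5,-0.022,0.27,0,0,0,0],
  [5,-0.022,0.3,0,0,0,0],
  [5,-0.022,0.322,0,0,0,0],
])

```text
time_s: 13.95
position: [493.2, 189.4, 96.1]
tool_rot: [-0.704, 0.704, 0.062, -0.064]
wrist_force: [0.2, -0.0, -0.5]
width: 25.8
```

Emit:
carry_out([
  [5,0,0,0,0,0,0],
  [5,0,0,-0.03,0,0,0],
  [5,0,0,-0.05,0,0,0],
  [5,0,0,-0.06,0,0,0],
  [5,0,0,-0.06,0,0,0],
  [5,0,0,-0.06,0,0,0],
])

```text
time_s: 14.45
position: [494.0, 186.6, 37.0]
tool_rot: [-0.704, 0.705, 0.061, -0.063]
wrist_force: [0.7, 0.1, 0.5]
width: 26.3
```

```bash
python3 look.py w13;python3 - <<'E'
from fit import *
d=np.load("w13.npy",allow_pickle=True).item();c,s=d["c"],d["s"]
print(wproj(c,s,[496,188,9]),[np.round(wproj(c,s,[496+28*np.cos(a),188+28*np.sin(a),19])) for a in np.arange(8)*np.pi/4])
E
```

```text
14.45 [494.  186.6  37. ] 26.29568964539958 q [ 0.31  0.18  2.08 -0.    0.89  0.14]
jaw [ 0.984  0.175 -0.003] appr [-0.003 -0.001 -1.   ] z [-0.175  0.984 -0.001] F [0.7 0.1 0.5]
(np.float64(286.3866873932743), np.float64(235.23667845759056)) [array([335., 249.]), array([328., 214.]), array([296., 193.]), array([257., 202.]), array([237., 233.]), array([247., 267.]), array([278., 284.]), array([314., 278.])]
```

View pics/w13.png

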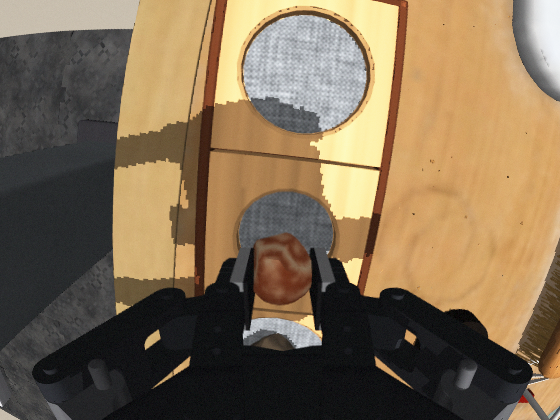

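Emit:
carry_out([
  [5,0.002,0.002,-0.01,0,0,0],
  [5,0.002,0.002,-0.02,0,0,0],
  [5,0.002,0.002,-0.028,0,0,0],
  [5,0.002,0.002,-0.034,0,0,0],
  [5,0.002,0.002,-0.036,0,0,0],
  [5,0.002,0.002,-0.036,0,0,0],
])

```text
time_s: 15.0
position: [496.3, 189.2, 1.2]
tool_rot: [-0.704, 0.705, 0.062, -0.063]
wrist_force: [0.3, -0.5, 0.6]
width: 26.2
```

Emit:
carry_out([
  [5,0,0,-0.002,0,0,0],
  [36,0,0,-0.002,0,0,0],
  [40,0,0,-0.002,0,0,0],
  [40,0,0,-0.002,0,0,0],
  [40,0,0,0.01,0,0,0],
  [42,0,0,0.035,0,0,0],
  [50,0,0,0.07,0,0,0],
  [60,0,0,0.1,0,0,0],
  [60,0,0,0.1,0,0,0],
  [60,0,0,0.1,0,0,0],
])

```text
time_s: 15.83
position: [501.1, 190.7, 107.0]
tool_rot: [0.705, -0.704, -0.066, 0.059]
wrist_force: [-1.1, 0.4, 0.4]
width: 51.3
```

```bash
python3 look.py w14
```

```text
15.8333 [501.1 190.7 107. ] 51.29133534448148 q [ 0.32  0.1   2.02 -0.    1.01  0.14]
jaw [0.984 0.176 0.01 ] appr [ 0.009  0.003 -1.   ] z [-0.176  0.984  0.001] F [-1.1  0.4  0.4]
```

View pics/w14.png

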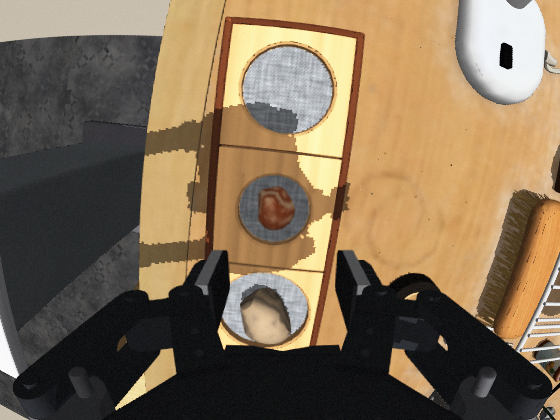

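Emit:
carry_out([
  [65,0,-0.03,0.01,0,0,0.11],
  [65,0,-0.065,0.01,0,0,0.22],
  [65,0,-0.1,0.01,0,0,0.33],
  [65,0,-0.135,0.01,0,0,0.44],
  [65,0,-0.17,0.01,0,0,0.55],
  [65,0,-0.205,0.01,0,0,0.66],
  [65,0,-0.24,0.01,0,0,0.77],
  [65,0,-0.275,0.01,0,0,0.88],
  [65,-0.005,-0.31,0.01,0,0,0.99],
  [65,-0.01,-0.345,0.01,0,0,1.1],
])

```text
time_s: 16.72
position: [486.1, -156.9, 111.0]
tool_rot: [0.567, -0.566, -0.423, 0.423]
wrist_force: [0.7, -0.0, 0.1]
width: 55.6
```

Emit:
carry_out([
  [65,-0.01,-0.035,0,0,0,0.11],
  [65,-0.02,-0.07,0,0,0,0.21],
  [65,-0.03,-0.1,0,0,0,0.21],
  [65,-0.03,-0.116,0,0,0,0.21],
  [65,-0.03,-0.116,0,0,0,0.21],
  [65,-0.03,-0.116,0,0,0,0.21],
])

```text
time_s: 17.22
position: [456.3, -271.6, 111.1]
tool_rot: [0.522, -0.52, -0.478, 0.478]
wrist_force: [0.0, 1.0, -0.6]
width: 55.6
```

```bash
python3 look.py w15
python3 - <<'E'
import cv2
i=cv2.imread("pics/w15.png");cv2.imwrite("pics/w15c.png",cv2.resize(i[150:290,200:360],None,fx=4,fy=4,interpolation=cv2.INTER_CUBIC))
E
```

```text
17.2167 [ 456.3 -271.6  111.1] 55.620565969531086 q [-0.58  0.09  2.02  0.    1.03 -2.07]
jaw [0.086 0.996 0.001] appr [-0.002  0.002 -1.   ] z [-0.996  0.086  0.002] F [ 0.   1.  -0.6]
```

View pics/w15.png

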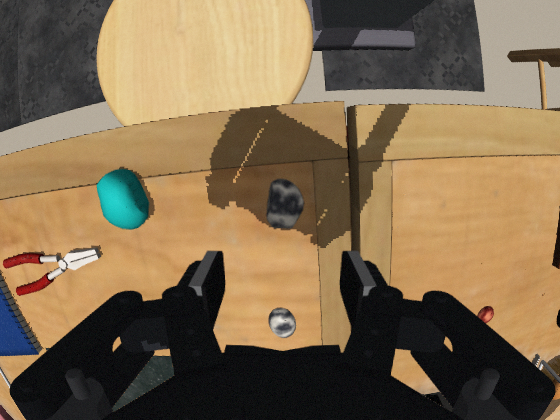

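View pics/w15c.png

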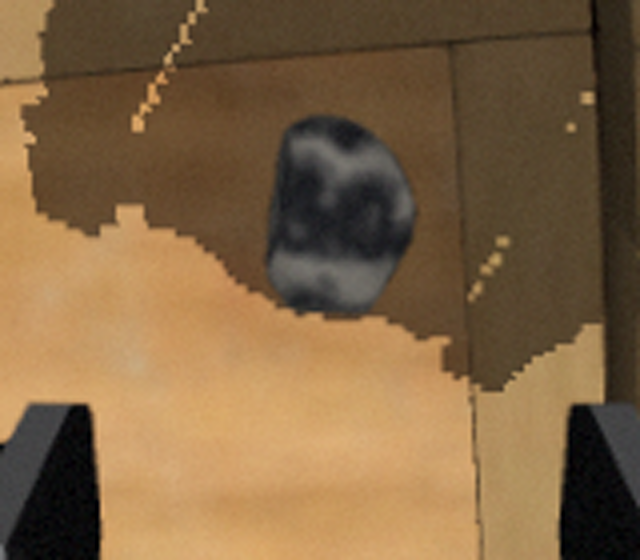

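Run:
```python
from fit import *
p=[(285,135),(300,120),(330,115),(365,122),(395,150),(412,190),(412,225),(398,265),(375,305),(345,317),(310,312),(285,300),(268,265),(270,220),(275,180)]
fit("w15",[(200+u/4,150+v/4) for u,v in p],9)
```

```text
ctr [ 455.4 -269.4] mean [ 455.2 -270. ]
 len 41.3 ang -13.5
 len 28.8 ang 76.5
jaw ang 85.1 [ 456.3 -271.6  111.1]
((455.1780090332031, -270.2434997558594), (29.79263687133789, 44.10261917114258), 82.65826416015625)
```

Emit:
carry_out([
  [65,-0.001,0.002,-0.025,0,0,-0.07],
  [65,-0.001,0.002,-0.05,0,0,-0.07],
  [65,-0.001,0.002,-0.075,0,0,-0.07],
  [65,-0.001,0.002,-0.095,0,0,-0.07],
  [65,-0.001,0.002,-0.107,0,0,-0.07],
  [65,-0.001,0.002,-0.115,0,0,-0.07],
  [65,-0.001,0.002,-0.12,0,0,-0.07],
  [65,-0.001,0.002,-0.12,0,0,-0.07],
  [65,-0.001,0.002,-0.12,0,0,-0.07],
])

```text
time_s: 18.02
position: [457.0, -269.6, -7.0]
tool_rot: [-0.536, 0.537, 0.46, -0.46]
wrist_force: [-0.1, 0.6, -0.1]
width: 55.4
```

```bash
python3 look.py w16
```

```text
18.0167 [ 457.  -269.6   -7. ] 55.43445229147004 q [-0.58  0.25  2.1   0.    0.79 -2.  ]
jaw [ 0.153  0.988 -0.   ] appr [ 0.001 -0.001 -1.   ] z [-0.988  0.153 -0.001] F [-0.1  0.6 -0.1]
```

View pics/w16.png

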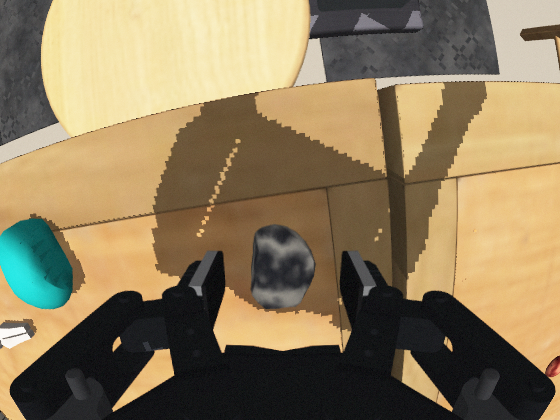

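Well straddled (stone at 283,265). Lower 3 mm and close.

Emit:
carry_out([
  [65,0,0,-0.003,0,0,0],
  [45,0,0,-0.003,0,0,0],
  [28,0,0,-0.003,0,0,0],
  [26,0,0,-0.003,0,0,0],
  [24,0,0,-0.003,0,0,0],
  [24,0,0,-0.003,0,0,0],
], grip_force=40)

```text
time_s: 18.57
position: [456.6, -269.9, -10.0]
tool_rot: [-0.537, 0.537, 0.46, -0.46]
wrist_force: [-1.7, -0.1, 6.5]
width: 27.0
```

Emit:
carry_out([
  [5,0,0,0.001,0,0,0],
  [5,0,0,0.01,0,0,0],
  [5,0,0,0.03,0,0,0],
  [5,0,0,0.06,0,0,0],
  [5,0,0,0.09,0,0,0],
  [5,0,0,0.11,0,0,0],
  [5,0,0,0.11,0,0,0],
  [5,0,0,0.11,0,0,0],
])

```text
time_s: 19.23
position: [457.3, -270.1, 101.1]
tool_rot: [-0.536, 0.538, 0.46, -0.46]
wrist_force: [-0.1, 0.1, -1.4]
width: 27.1
```

```bash
python3 look.py w17
```

```text
19.2333 [ 457.3 -270.1  101.1] 27.11731927735302 q [-0.58  0.1   2.03  0.    1.01 -2.  ]
jaw [ 0.153  0.988 -0.001] appr [ 0.003 -0.002 -1.   ] z [-0.988  0.153 -0.003] F [-0.1  0.1 -1.4]
```

View pics/w17.png

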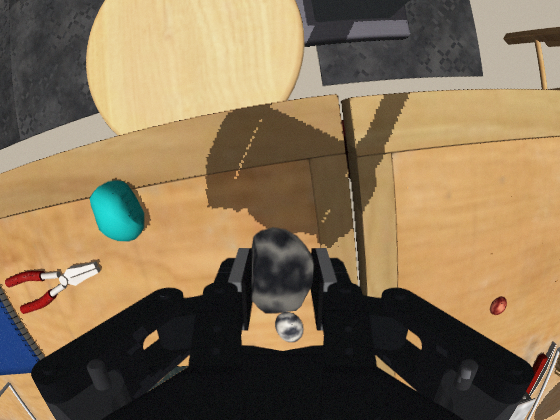

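Emit:
carry_out([
  [5,0,0.03,0.0,0,0,0],
  [5,0.005,0.065,0,0,0,0],
  [5,0.01,0.1,0,0,0,0],
  [5,0.015,0.135,0,0,0,0],
  [5,0.02,0.17,0,0,0,0],
  [5,0.025,0.205,0,0,0,0],
  [5,0.03,0.24,0,0,0,0],
  [5,0.034,0.275,0,0,0,0],
  [5,0.034,0.31,0,0,0,0],
  [5,0.034,0.345,0,0,0,0],
])

```text
time_s: 20.12
position: [488.3, 77.1, 97.1]
tool_rot: [0.538, -0.536, -0.459, 0.461]
wrist_force: [0.6, -0.1, -0.4]
width: 27.1
```

Emit:
carry_out([
  [5,0,0.035,0,0,0,0],
  [5,0,0.07,0,0,0,0],
  [5,0,0.105,0,0,0,0],
  [5,0,0.14,0,0,0,0],
  [5,0,0.175,0,0,0,0],
  [5,0,0.195,0,0,0,0],
  [5,0,0.206,0,0,0,0],
  [5,0,0.206,-0.02,0,0,0],
  [5,0,0.206,-0.04,0,0,0],
  [5,0,0.206,-0.05,0,0,0],
])

```text
time_s: 20.95
position: [487.5, 279.9, 45.5]
tool_rot: [0.537, -0.536, -0.458, 0.462]
wrist_force: [-1.3, 0.2, -1.4]
width: 27.1
```

Emit:
carry_out([
  [5,0,0,0,0,0,0],
  [5,0,0,0,0,0,0],
])

```text
time_s: 21.12
position: [489.0, 280.3, 47.8]
tool_rot: [0.537, -0.537, -0.459, 0.461]
wrist_force: [0.2, 0.6, -0.7]
width: 27.0
```

```bash
python3 look.py w18;python3 - <<'E'
from fit import *
d=np.load("w18.npy",allow_pickle=True).item();c,s=d["c"],d["s"]
print(wproj(c,s,[491,282,9]),[np.round(wproj(c,s,[491+34*np.cos(a),282+34*np.sin(a),19])) for a in np.arange(8)*np.pi/4])
E
```

```text
21.1167 [489.  280.3  47.8] 27.03021232198662 q [ 0.48  0.23  2.   -0.    0.92 -0.94]
jaw [ 0.154  0.988 -0.002] appr [-0.003 -0.002 -1.   ] z [-0.988  0.154  0.003] F [ 0.2  0.6 -0.7]
(np.float64(286.4663793664184), np.float64(234.79069457763148)) [array([295., 290.]), array([331., 270.]), array([343., 232.]), array([322., 196.]), array([278., 185.]), array([240., 208.]), array([231., 248.]), array([254., 281.])]
```

View pics/w18.png

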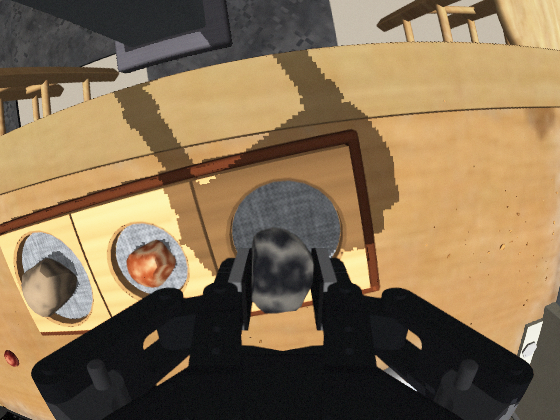

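Emit:
carry_out([
  [5,0,0.001,-0.015,0,0,0],
  [5,0,0.001,-0.03,0,0,0],
  [5,0,0.001,-0.038,0,0,0],
  [5,0,0.001,-0.044,0,0,0],
  [5,0,0.001,-0.047,0,0,0],
  [5,0,0.001,-0.047,0,0,0],
  [5,0,0.001,-0.047,0,0,0],
])

```text
time_s: 21.75
position: [490.8, 282.7, 2.9]
tool_rot: [-0.537, 0.537, 0.46, -0.46]
wrist_force: [-0.5, -0.1, -0.2]
width: 26.9
```

Emit:
carry_out([
  [5,0,0,-0.003,0,0,0],
  [5,0,0,-0.003,0,0,0],
  [36,0,0,-0.003,0,0,0],
  [44,0,0,-0.003,0,0,0],
  [44,0,0,-0.003,0,0,0],
  [44,0,0,0.01,0,0,0],
  [44,0,0,0.035,0,0,0],
  [50,0,0,0.07,0,0,0],
  [60,0,0,0.11,0,0,0],
  [60,0,0,0.11,0,0,0],
])

```text
time_s: 22.58
position: [496.0, 285.6, 122.4]
tool_rot: [-0.536, 0.538, 0.465, -0.455]
wrist_force: [1.0, 0.7, 0.9]
width: 51.2
```

Emit:
carry_out([
  [60,0,-0.03,0.02,0,0,0],
  [60,0,-0.065,0.04,0,0,0],
  [60,0,-0.1,0.06,0,0,0],
  [60,0,-0.1,0.08,0,0,0],
  [60,0,-0.1,0.08,0,0,0],
  [60,0,-0.1,0.08,0,0,0],
])

```text
time_s: 23.08
position: [491.7, 182.7, 194.8]
tool_rot: [-0.537, 0.538, 0.462, -0.458]
wrist_force: [0.2, -0.1, 0.3]
width: 51.0
```

```bash
python3 look.py w19
```

```text
23.0833 [491.7 182.7 194.8] 51.04683384410504 q [ 0.31 -0.01  1.96  0.    1.19 -1.11]
jaw [0.154 0.988 0.003] appr [ 0.005  0.002 -1.   ] z [-0.988  0.154 -0.004] F [ 0.2 -0.1  0.3]
```

View pics/w19.png

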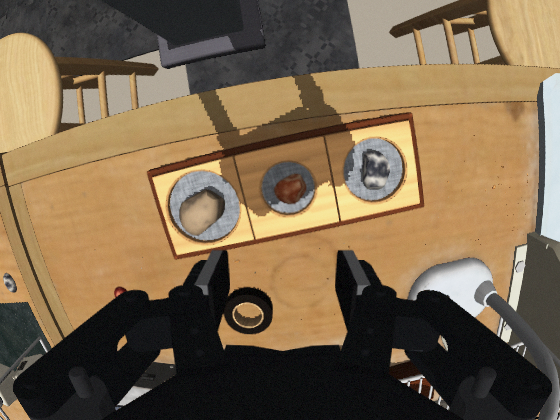

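Run:
```python
from fit import *
d=np.load("w19.npy",allow_pickle=True).item();c,s=d["c"],d["s"]
i=c["img"];cv2.imwrite("pics/w19c.png",cv2.resize(i[120:260,150:430],None,fx=2.8,fy=2.8,interpolation=cv2.INTER_CUBIC))
for n,a,za,b in(("L",(202,211),27,(204.5,205)),("S",(290,190),20,(289,187)),("M",(375,170),20,(376,168))):
    A=whit(c,s,*a,za);B=whit(c,s,*b,19);print(n,A.round(1),B.round(1),np.hypot(*(A-B)[:2]).round(1))
```

```text
L [502.7  96.1  27. ] [498.6  97.9  19. ] 4.5
S [496.5 189.9  20. ] [493.4 189.4  19. ] 3.1
M [488.4 281.   20. ] [486.7 282.6  19. ] 2.4
```

View pics/w19c.png

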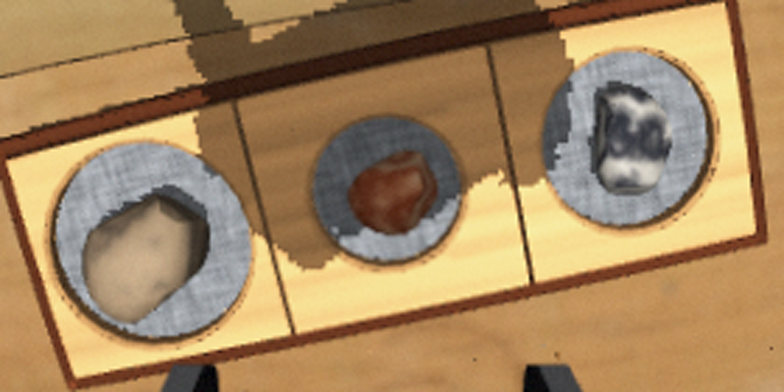

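Run:
```python
from station import hand_in
print(hand_in())
```

```text
the job is handed in; nothing more can be done
None
```

All three rough stones are in the wells of their own size and the job is handed in, at about 23 s of the 77 s. Hand-in gave no verdict.

- **Final check:** In the last wrist picture, measured by my own pixel readings, each stone lies in its well. Each is within its limit:

| Stone | Off-centre | Limit |
|---|---|---|
| Large (tan) | 4.5 mm | 21 mm |
| Medium (mottled) | 2.4 mm | 19 mm |
| Small (red) | 3.1 mm | 17 mm |

  Height over the well floor was only judged from the pictures, where all three lie flat. The gripper was open and clear of everything.
- **Missed grasp:** My first try on the large stone closed just above it and did not move it. The wrist and scene cameras both showed the fingertips about 16 mm behind the TCP, where the description says 19 mm ahead. I grasped with the TCP lower after that, and every grasp held.
- **Camera disagreement:** The top and wrist cameras disagreed by about 2–5 mm in position. I placed the stones by the wrist camera.
- **Things to leave alone:** I never touched the cabochons, tape, pliers or the turquoise stone, and they appeared unmoved in the later wrist pictures. I did not re-measure their final positions.

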